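# Clamp the freshly corked sanding block in the bench bar clamp

### The arm

A 6-joint arm with a two-finger parallel gripper is mounted at the origin on the work surface. World frame = base frame: x ahead of the robot, y to its left, z up, the work surface at z = 0. Lengths are in m, angles in rad, forces in N, time in s.
With the tool pointing down it reaches from about 0.35 to 0.925 m from the base axis. Payload 6.4 kg.
Tool frame: the origin (TCP) lies on the centre line of the jaws, within the pads' length; the fingertips stand 14 mm ahead of it and the grasp point (between the pads) lies 5 mm behind it; x points along the fingers, y is the direction in which the jaws open and shut, and the axes are right-handed (so a half turn about x gives the same grasp; the last joint's range is limited). The gripper opens to 94 mm and grips with 3 to 60 N. Pads are 16 mm wide; open, the fingers measure 119 mm over their backs; the gripper's body (75 mm by 177 mm) begins 78 mm behind the grasp point.
Start: joints at [1.009, 0.245, 1.558, -0, 1.339, -0.174], TCP at [0.246, 0.602, 0.219] pointing down, gripper open.
Joint ranges: [-3.13, 3.13], [-1.02, 2.26], [0.13, 2.54], [-0.95, 4.09], [0.21, 2.88], [-2.74, 2.74]. Speed limits (rad/s): [2.57, 2.57, 3.14, 3.14, 3.14, 3.14].

### API

Orientations are given as [roll, pitch, yaw] about the fixed x, y, z axes, in that order (R = Rz(yaw) Ry(pitch) Rx(roll)).
In Python, from station import env, solver, read_state, imaging gives the robot as it stands. Calls block until the motion is done:
- env.movep(position, orientation): joint-space move of the TCP to a pose.
- env.movel(position, rot=None, v=0.15, guard=None): straight line of the TCP; rot=None keeps the orientation; v is the mean speed in m/s. With guard (N) it stops when the force on the tool has changed by that much, and returns True; else False.
- env.set_joints(angles): joint-space move.
- env.gripper_to(opening, grip_force=None): finger opening in m; grip_force is the grip in N (None keeps the last); returns when the fingers have stopped.
- env.sleep(seconds).
- solver.ik(position, orientation): joint angles nearest the present ones, or None.
- read_state(): the state.
- imaging.get_image(name): name is "scene" or "top" or "wrist"; returns (picture, depth): 400x640x3 uint8, blue, green, red; 400x640 float32, m along the optical axis (not along the pixel's ray), 0 where there is no reading.
- imaging.camera_model(name): a dict with "intrinsics" (3x3 intrinsics, pixels), "k1" (the pictures are not rectified: a ray, as slopes to the right and down, at radius r is drawn at 1 + k1 r^2 times it, then the intrinsics apply), "extrinsics" (4x4, takes a point from camera to world coordinates); the wrist camera has in their place "tool_from_camera" (4x4, takes a point from camera to tool coordinates, whose origin is the TCP and whose axes are the tool frame's). Camera axes: x right, y down, z forward; pixel columns grow to the right and rows downward; lengths in m; the calibration is good to about 2 mm. A picture is of the moment at which its call begins: read the wrist's pose just before it. camera_model takes no time and is no camera call.
A pose or a line that the arm cannot do raises env.Unreachable and nothing moves.
- env.job_done(): hands the job in, once; it reports no verdict.
Trained networks look in the newest picture that a camera, given by its name, has taken for a name from the list of things; names that differ only in an ending like _2 or _b are one class to them, and where a whole thing is asked for, a point or a joint stands for the part that bears it (a point fixed in the world has none). Each returns a list of dicts, best first, with "confidence" (0 to 1); they miss things now and then, are a little off and sometimes report something else, mostly with a low value. They report only what shows in the picture. A call takes as long as a camera call. They do not tell look-alikes from the thing itself.
- imaging.recognise(camera, name): "location" ([column, row] in pixels, amid what is visible of it).
- imaging.pinpoint(camera, name): "location" ([column, row] in pixels: a listed point, or the origin of a listed thing).
The state is a dict: "time": time; "joints": joint angles; "qd": joint speeds; "joint_torque": joint torques, N m; "tcp_pos": TCP position; "ee_rot": TCP orientation; "wrist_force": force on the tool from outside, world axes, zero at the start; "torque": the same for the moment, N m; "grip_width": finger opening in m.
Only numpy, scipy, OpenCV 4.12 (cv2) and the standard library are available. Lean on these libraries where they do the work, as an engineer would, in place of code of your own. Each camera call takes 0.05 s, during which the arm holds its last target. There are 200 camera calls.

### The job

A wooden sanding block with a freshly glued cork sole stands on the bar of the bench clamp. Slide the clamp's tail stop along the bar towards the block until its spring plunger clicks down into the hole, then pump the trigger against the pistol grip until the rubber-faced pressure plate holds the block snugly against the stop, without crushing the cork. Advance the plate only with the trigger (do not push the rod or plate by hand), leave the other things on the bench alone, and finish while still squeezing the trigger, with the block held.

Things in the scene. Friction and masses are not known exactly. Their poses are not given: they have to be found in the camera images.
- clamp: One-hand trigger bar clamp screwed flat to the bench. Origin on the bench under the bar, z up, local y along the bar (40 wide, local y -250 to 150, top at z 12 mm). Fixed grey head at the +y end: x +-28, y 50 to 125, top z 80 mm. Fixed pistol grip juts from it to local -x, towards the robot: x -25 to -145, y 84 to 104, z 31 to 61 mm. Tail stop at the -y end.
- stop_back (a point): Centre of the flat back (-y) face of the tail stop's saddle (48 mm wide, 50 long, z 12.5 to 44.5 mm), 28.5 mm above the bench. Axes as clamp. Push here towards local +y to slide the stop (friction about 3 N). The plunger's metal knob, 22 mm across, top at z 76 mm when up, stands on the saddle 25 mm ahead of this point.
- stop_face (a point): Centre of the stop's flat front (+y) face, 92 mm wide, z 13.5 to 77.5 mm, 62 mm ahead of stop_back; the block is clamped against it.
- stop (a joint): Position of the tail stop along the bar in m, grows towards the head (+y); starts at 0.005 to 0.045. At 0.085 the plunger drops into its hole and locks the stop both ways (1 mm play each way); pushing on then only raises the force.
- plunger (a joint): Spring plunger of the tail stop: 0 = up, riding on the bar; 0.006 m = dropped into the hole (knob 6 mm lower).
- tailstop: The steel tail stop: saddle on the bar and a 92 x 12 x 64 mm face plate. Its origin is the clamp's origin moved by stop along local y: use stop_face for its position.
- block: Sanding block, wood with an 8 mm cork sole: 112 (own x) x 36 (own y) x 64 mm high, about 0.14 kg, standing on edge across the bar between stop and pressure plate, cork on its own +y side facing the plate. Origin under its centre, 12 mm above the bench. Starts up to 8 mm off centre, turned up to 0.08 rad, a few mm free on both sides.
- ram (a joint): Advance of push rod and pressure plate towards local -y (to the stop), in m. Starts at 0.002 to 0.014; with the stop home the plate meets the block at about 0.027. A full squeeze of the trigger advances it 5 to 9 mm; on release a ratchet with 4.4 mm teeth keeps it (under load it may fall back up to 4.4 mm).
- rod: Steel push rod, 12 mm across, along local y at x 0, z 46 mm through the head, with a 96 x 60 mm steel pressure plate in front of the head and a bent tail behind it. Moved only by the trigger. Its origin is the clamp's origin moved by ram towards -y.
- pad_front (a point): Centre of the front (-y) face of the pressure plate's rubber facing (90 wide, 56 high, centred 46 mm above the bench), which presses on the cork.
- pad (a joint): How far the soft rubber facing is squeezed in, in m: 0 = free, 0.001 for each 4 N of clamping force (0.0045 = 18 N, a snug hold). Over 0.00875 (35 N) the soft cork is crushed: once the plate presses, another full pump can be too much.
- facing: The black rubber facing of the pressure plate, 90 x 16 x 56 mm: use pad_front for its position.
- trigger (a joint): Angle of the trigger in rad: 0 = sprung out (rest), 0.23 = fully squeezed towards the grip (+y). At the finger: return spring 3 to 4.5 N, plus about 3 N of rod friction, plus 0.54 N for each N of clamping force. Vertical pivot at local x -30, y 65 mm.
- trigger_grip (a point): Where a finger presses the trigger: on its outer (-y) face, local x -100 mm, 46 mm above the bench, moving with it. The trigger is 12 mm thick, z 34 to 58 mm, and ends at local x -135 mm. Its face is about 55 mm from grip_back at rest, 39 mm fully squeezed.
- lever: The grey plastic trigger lever, beside the pistol grip on its -y side; origin at its pivot.
- grip_back (a point): Outer (+y) face of the fixed pistol grip opposite trigger_grip: local x -100, y 104 mm, 46 mm above the bench. Fingers from above straddle trigger and grip. The grip does not yield: place the hand so that the finger here just touches when the trigger, which travels 16 mm, is fully squeezed.
- glue: yellow wood-glue bottle, 58 mm across and 168 mm high, upright; origin under its centre; a bystander
- offcut: pine offcut 55 x 120 x 19 mm lying flat; origin under its centre; a bystander
- screwdriver: screwdriver lying along its own x axis, handle to its -x; a bystander
- tape: tape measure 68 x 36 x 64 mm, standing; origin under its centre; a bystander
- jar: clear screw-top jar, 64 mm across, 80 mm high; origin under its centre; a bystander
- screwbox: white box of screws 90 x 120 x 45 mm; origin under its centre; a bystander
- trysquare: try square lying flat: dark wooden stock 22 x 115 x 18 mm, steel blade 160 mm long towards its own +x; origin under the stock's centre; a bystander
Things that resemble listed ones, but are neither listed nor needed, are in the scene too. Leave any blue or yellow look-alike of the block alone.

How it is judged:
By the outcome, as a careful person would: the job done as asked, in the order asked, and still so for the second after the job is handed in, while the arm keeps its last pose, push and grip.
It also fails if it takes over 51 s, if anything falls off the work surface, if the arm or the gripper's body presses on something with over 40 N, if the wrist force passes 120 N, or if a joint passes its speed limit or range.

## Working session

There is one attempt and no reset: what is moved stays moved. The work goes in short steps, each a Python script; the robot and the scene stay as the last script left them, time stands still between calls to the robot, and variables do not carry over. Pictures are saved under pics/ and viewed, about 8 in all and at most 12, crops included, and the job is handed in when it is done.

```bash
mkdir -p pics; ls
cat > h.py <<'E'
import numpy as np, cv2
from station import env, solver, read_state, imaging
from scipy.spatial.transform import Rotation as R
def shot(cam, fn=None):
    s=read_state(); p,d=imaging.get_image(cam); m=imaging.camera_model(cam)
    if 'extrinsics' in m: T=np.array(m['extrinsics'])
    else:
        W=np.eye(4); W[:3,:3]=R.from_euler('xyz',s['ee_rot']).as_matrix(); W[:3,3]=s['tcp_pos']; T=W@np.array(m['tool_from_camera'])
    if fn: cv2.imwrite('pics/'+fn,p)
    return p,d,m,T
def ray(m,uv):
    K=np.array(m['intrinsics']); q=np.array([(uv[0]-K[0,2])/K[0,0],(uv[1]-K[1,2])/K[1,1]]); x=q.copy()
    for _ in range(20): x=q/(1+m['k1']*(x@x))
    return np.array([x[0],x[1],1.])
def at_z(m,T,uv,z):
    r=T[:3,:3]@ray(m,uv); o=T[:3,3]; return o+r*(z-o[2])/r[2]
def at_d(m,T,uv,d):
    return T[:3,:3]@(ray(m,uv)*d)+T[:3,3]
E
python3 - <<'E'
from h import *
H=dict(clamp=0,stop_back=.0285,stop_face=.0455,block=.012,pad_front=.046,trigger_grip=.046,grip_back=.046)
for c in ['top','scene']:
    p,d,m,T=shot(c,c+'0.png'); print(c,T[:3,3].round(3),m['k1'])
    for n,z in H.items():
        for r in imaging.pinpoint(c,n)[:2]:
            print(n,np.round(r['location'],1),round(r['confidence'],2),at_z(m,T,r['location'],z).round(4))
print(read_state())
E
```

```text
pics
top [0.405 0.015 1.399] 0.030404820302188135
clamp [307.5 167. ] 0.79 [0.624  0.0352 0.    ]
stop_back [360.2 174.1] 0.86 [ 0.5918 -0.149   0.0285]
stop_face [342.4 171.4] 0.59 [ 0.5998 -0.0856  0.0455]
block [311.8 229.2] 0.81 [0.4025 0.0232 0.012 ]
block [314.4 168. ] 0.74 [0.6182 0.0107 0.012 ]
pad_front [303.8 168.1] 0.47 [0.6132 0.0474 0.046 ]
pad_front [335.  141.1] 0.3 [ 0.706  -0.0621  0.046 ]
trigger_grip [294.4 197.1] 0.64 [0.5133 0.081  0.046 ]
grip_back [276.  191.6] 0.58 [0.5332 0.1438 0.046 ]
scene [ 1.614 -0.055  0.876] -0.13083188467302692
clamp [333.3 248.1] 0.55 [0.6111 0.0258 0.    ]
clamp [268.7 240.7] 0.5 [ 0.5682 -0.1596  0.    ]
stop_back [268.6 239.9] 0.68 [ 0.5987 -0.1566  0.0285]
stop_face [291.2 235.1] 0.62 [ 0.6015 -0.0921  0.0455]
stop_face [270.6 241.1] 0.19 [ 0.6245 -0.1489  0.0455]
block [331.9 200.5] 0.79 [0.3934 0.0367 0.012 ]
block [322.9 244.9] 0.66 [ 0.6094 -0.0038  0.012 ]
pad_front [337.  233.4] 0.61 [0.6018 0.0363 0.046 ]
pad_front [383.  280.7] 0.46 [0.7944 0.1365 0.046 ]
trigger_grip [171.3 261.3] 0.74 [ 0.6949 -0.4103  0.046 ]
trigger_grip [351.3 214. ] 0.59 [0.5138 0.0857 0.046 ]
grip_back [368.6 217.3] 0.74 [0.5328 0.1348 0.046 ]
grip_back [186.3 227.1] 0.6 [ 0.5499 -0.396   0.046 ]
{'time': 0.8, 'joints': array([ 1.00888599e+00,  2.45072154e-01,  1.55777385e+00, -1.86861392e-05,
        1.33868305e+00, -1.74098881e-01]), 'qd': array([-0.00095938,  0.00039571,  0.00055109, -0.00147006,  0.00269432,
        0.00010453]), 'joint_torque': array([ 7.73318766e-05, -4.15802014e+01, -3.14860475e+01,  6.86272024e-02,
        2.89354054e-02, -1.17554325e-05]), 'tcp_pos': array([0.24581951, 0.6017547 , 0.21948716]), 'ee_rot': array([1.11817252, 1.57073018, 0.73036536]), 'wrist_force': array([-0.6077667 , -0.19945705, -0.15511902]), 'torque': array([ 0.0258961 , -0.00927661,  0.05385805]), 'grip_width': 0.09411958720667275}
```

View pics/top0.png

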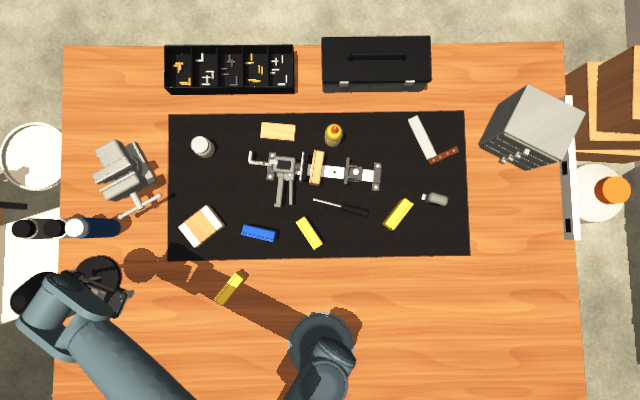

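View pics/scene0.png

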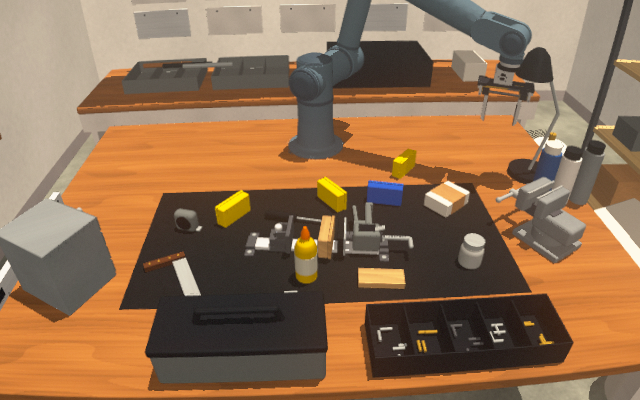

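The top view shows the clamp bar running along row ~170. The stop's back is at col ~360, the block at ~316, the head at ~280, and the grip and trigger point towards the robot at rows 180–205. In the scene view the clamp is at cols 245–410, row ~240. The yellow and blue blocks are decoys. Next is a closer look with the wrist camera.

```bash
cat >> h.py <<'E'
def rot(yaw,flip=False):
    y=np.array([-np.sin(yaw),np.cos(yaw),0])*(-1 if flip else 1); x=np.array([0,0,-1.])
    return R.from_matrix(np.c_[x,y,np.cross(x,y)]).as_euler('xyz')
H=dict(clamp=0,stop_back=.0285,stop_face=.0455,block=.012,pad_front=.046,trigger_grip=.046,grip_back=.046)
def look(fn=None,names=H):
    p,d,m,T=shot('wrist',fn); o={}
    for n in names:
        for r in imaging.pinpoint('wrist',n)[:2]:
            if r['confidence']>.25:
                q=at_z(m,T,r['location'],H[n]); o.setdefault(n,q); print(n,np.round(r['location'],1),round(r['confidence'],2),q.round(4))
    return p,d,m,T,o
E
python3 - <<'E'
from h import *
m=imaging.camera_model('wrist');print(np.round(m['tool_from_camera'],3).tolist())
for f in (0,1):
    q=solver.ik([.54,-.02,.40],rot(-.1,f)); print(q)
f=int(np.argmin([abs(solver.ik([.54,-.02,.40],rot(-.1,f))[5]) for f in (0,1)]))
env.movep([.54,-.02,.40],rot(-.1,f)); print(f)
look('w1.png'); print(read_state()['time'])
E
```

```text
[[-0.0, -0.253, 0.968, -0.165], [1.0, 0.0, 0.0, -0.0], [-0.0, 0.968, 0.253, -0.073], [0.0, 0.0, 0.0, 1.0]]
[-0.24693397 -0.10401086  1.60260798  0.          1.64299553 -1.7177303 ]
[-0.24693397 -0.10401086  1.60260798  0.          1.64299553  1.42386235]
1
clamp [285.6 127.1] 0.86 [0.6095 0.0331 0.    ]
clamp [290.4 121.6] 0.59 [0.618  0.0234 0.    ]
stop_back [395.9 127.1] 0.57 [ 0.5912 -0.1556  0.0285]
stop_back [290.2 122.8] 0.57 [0.6159 0.0214 0.0285]
stop_face [357.8 126.4] 0.88 [ 0.5993 -0.0896  0.0455]
block [297.5 239.2] 0.83 [0.4    0.0355 0.012 ]
block [300.3 119.2] 0.82 [0.6203 0.0048 0.012 ]
pad_front [280.9 126. ] 0.92 [0.6123 0.0356 0.046 ]
trigger_grip [252.  183.9] 0.98 [0.5216 0.0975 0.046 ]
grip_back [226.8 186.8] 0.68 [0.5208 0.1414 0.046 ]
3.7167<sys>:0: UserWarning: Gimbal lock detected. Setting third angle to zero since it is not possible to uniquely determine all angles.
```

View pics/w1.png

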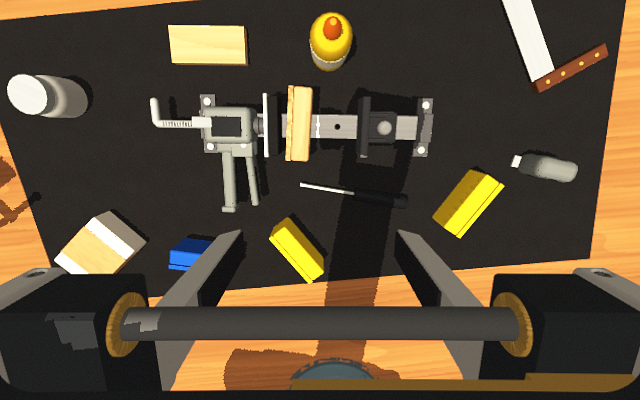

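The wrist view shows the bar level at row ~126, so clamp yaw is about -0.107. The saddle spans cols ~370–396, the stop face is at 358, the block at 299, the plate at 267, and the trigger and grip at cols 228–255. A bar-end bracket sits at col ~425. I'll read depth along the bar for heights and the saddle's rear edge.

```bash
python3 -W ignore - <<'E'
from h import *
p,d,m,T=shot('wrist'); 
yaw=-.107; O=np.array([.6095,.0331]); 
def loc(q): v=q[:2]-O; return np.array([np.cos(yaw)*v[0]+np.sin(yaw)*v[1],-np.sin(yaw)*v[0]+np.cos(yaw)*v[1],q[2]])
for row in (118,127,136):
    print(row,[(c,*(loc(at_d(m,T,(c,row),d[row,c]))*1000).round().astype(int)) for c in range(350,440,3)])
for row in (180,190,200):
    print(row,[(c,*(loc(at_d(m,T,(c,row),d[row,c]))*1000).round().astype(int)) for c in range(215,265,2)])
E
```

```text
118 [(350, np.int64(17), np.int64(-114), np.int64(11)), (353, np.int64(17), np.int64(-119), np.int64(12)), (356, np.int64(17), np.int64(-124), np.int64(12)), (359, np.int64(16), np.int64(-124), np.int64(57)), (362, np.int64(16), np.int64(-125), np.int64(79)), (365, np.int64(16), np.int64(-130), np.int64(78)), (368, np.int64(16), np.int64(-135), np.int64(78)), (371, np.int64(16), np.int64(-145), np.int64(45)), (374, np.int64(16), np.int64(-149), np.int64(46)), (377, np.int64(17), np.int64(-154), np.int64(45)), (380, np.int64(17), np.int64(-159), np.int64(45)), (383, np.int64(17), np.int64(-164), np.int64(45)), (386, np.int64(17), np.int64(-169), np.int64(44)), (389, np.int64(17), np.int64(-174), np.int64(45)), (392, np.int64(17), np.int64(-179), np.int64(44)), (395, np.int64(17), np.int64(-184), np.int64(43)), (398, np.int64(17), np.int64(-197), np.int64(11)), (401, np.int64(17), np.int64(-202), np.int64(11)), (404, np.int64(17), np.int64(-206), np.int64(15)), (407, np.int64(17), np.int64(-213), np.int64(10)), (410, np.int64(17), np.int64(-218), np.int64(11)), (413, np.int64(17), np.i
[... 6587 characters left out ...]
 np.int64(-122), np.int64(81), np.int64(48)), (239, np.int64(-134), np.int64(90), np.int64(2)), (241, np.int64(-134), np.int64(86), np.int64(4)), (243, np.int64(-135), np.int64(83), np.int64(0)), (245, np.int64(-134), np.int64(79), np.int64(1)), (247, np.int64(-134), np.int64(75), np.int64(2)), (249, np.int64(-134), np.int64(71), np.int64(4)), (251, np.int64(-119), np.int64(54), np.int64(60)), (253, np.int64(-119), np.int64(51), np.int64(59)), (255, np.int64(-120), np.int64(48), np.int64(57)), (257, np.int64(-120), np.int64(45), np.int64(57)), (259, np.int64(-122), np.int64(43), np.int64(47)), (261, np.int64(-134), np.int64(49), np.int64(2)), (263, np.int64(-134), np.int64(45), np.int64(1))]
```

```bash
cat >> h.py <<'E'
yaw=-.107; O=np.array([.6095,.0331])   # depth shows true local y = mine + 3.5 mm
def W(x,y,z): return [O[0]+np.cos(yaw)*x-np.sin(yaw)*y, O[1]+np.sin(yaw)*x+np.cos(yaw)*y, z]
def loc(q): v=q[:2]-O; return np.array([np.cos(yaw)*v[0]+np.sin(yaw)*v[1],-np.sin(yaw)*v[0]+np.cos(yaw)*v[1],q[2]])
RT=rot(yaw,True)
def st():
    s=read_state(); return round(s['time'],2),(loc(s['tcp_pos'])*1000).round(1),np.round(s['wrist_force'],1),round(s['grip_width'],4)
E
python3 -W ignore - <<'E'
from h import *
env.gripper_to(0,20); print(st())
env.movep(W(.001,-.2105,.12),RT)
env.movel(W(.001,-.2105,.036),RT,v=.12,guard=8); print(st())
print(env.movel(W(.001,-.155,.036),v=.08,guard=20),st())
print(env.movel(W(.001,-.105,.036),v=.03,guard=12),st())
env.sleep(.2); print(st())
E
```

```text
(5.18, array([-63.4, -60.2, 400. ]), array([ 0.2, -0.7, -0.2]), 0.0004)
(7.27, array([   1.8, -210.7,   36.9]), array([0.2, 0. , 0.1]), 0.0006)
False (8.11, array([   1.2, -154.8,   36.4]), array([ 0.8, -0.9,  0.5]), 0.0003)
True (9.14, array([   1.1, -127.1,   36. ]), array([-0.9, -3.2,  0.8]), 0.0003)
(9.34, array([   1.1, -127.1,   36. ]), array([-0.9, -3.6,  2.6]), 0.0003)
```

```bash
python3 -W ignore - <<'E'
from h import *
print(env.movel(W(.001,-.118,.036),v=.015,guard=18),st())
env.sleep(.1); print(st())
env.movel(W(.001,-.135,.036),v=.08); env.movel(W(-.02,-.15,.25),v=.3)
env.movep(W(-.07,-.04,.33),RT); print(st())
p,d,m,T,o=look('w2.png',['stop_back','stop_face','pad_front','trigger_grip','grip_back','block'])
for k,v in o.items(): print(k,(loc(v)*1000).round(1))
q=np.array([loc(at_d(m,T,(c,r),d[r,c])) for r in range(0,260) for c in range(100,540) if d[r,c]>0])
k=q[(abs(q[:,0])<.006)&(q[:,1]>-.1)&(q[:,1]<-.08)]; print('knob z',np.percentile(k[:,2],[5,50,95]).round(4))
def yr(x0,x1,z0,z1,y0,y1):
    s=q[(q[:,0]>x0)&(q[:,0]<x1)&(q[:,2]>z0)&(q[:,2]<z1)&(q[:,1]>y0)&(q[:,1]<y1)]; return len(s),(np.percentile(s[:,1],[1,50,99])*1000).round(1),(np.percentile(s[:,0],[1,99])*1000).round(1)
print('faceplate',yr(-.06,.06,.072,.085,-.10,-.04)); print('blk',yr(-.03,.03,.068,.085,-.055,.02))
print('plate',yr(-.06,.06,.07,.085,.0,.042)); print('trig',yr(-.105,-.095,.055,.0595,.03,.07)); print('grip',yr(-.105,-.095,.0595,.066,.07,.115))
print('saddle',yr(-.04,.04,.041,.048,-.125,-.07))
E
```

```text
True (9.73, array([   1.1, -127.1,   36.1]), array([-0.6, -1.7,  2.6]), 0.0002)
(9.83, array([   1.1, -127.2,   36. ]), array([-0.1, -1.7,  2. ]), 0.0005)
(11.58, array([-70.3, -40.3, 328. ]), array([-0.1, -0.1, -0.3]), 0.0004)
stop_back [371.5 124.3] 0.57 [ 0.5957 -0.0837  0.0285]
stop_back [258.3 188.4] 0.57 [0.5186 0.0959 0.0285]
stop_face [329.9 121.9] 0.77 [ 0.6057 -0.023   0.0455]
pad_front [284.3 115.9] 0.82 [0.6206 0.0396 0.046 ]
trigger_grip [258.8 189. ] 0.88 [0.521  0.0914 0.046 ]
trigger_grip [294.9 120.7] 0.33 [0.6126 0.0257 0.046 ]
grip_back [226.8 194.6] 0.78 [0.5176 0.1402 0.046 ]
grip_back [614.8  53.7] 0.28 [ 0.6506 -0.403   0.046 ]
block [212.4 262.8] 0.95 [0.3955 0.1975 0.012 ]
block [306.6 254. ] 0.87 [0.3944 0.0361 0.012 ]
stop_back [  -1.2 -117.6   28.5]
stop_face [  2.2 -56.2  45.5]
pad_front [10.3  7.7 46. ]
trigger_grip [-94.2  48.6  46. ]
grip_back [-102.8   96.7   46. ]
block [-230.4  140.6   12. ]
knob z [0.0665 0.0698 0.0715]
faceplate (982, array([-64.2, -55.4, -40.8]), array([-43.2,  57.1]))
blk (1936, array([-54. , -20.5,  19.3]), array([-28.9,  29.6]))
plate (1221, array([ 5.1, 16.1, 26.7]), array([-41. ,  47.4]))
trig (49, array([46.6, 50.9, 57.2]), array([-105. ,  -95.4]))
grip (73, array([83. , 91.4, 99.1]), array([-104.4,  -95.1]))
saddle (685, array([-113.7,  -99.2,  -70.3]), array([-21.5,  24.9]))
```

View pics/w2.png

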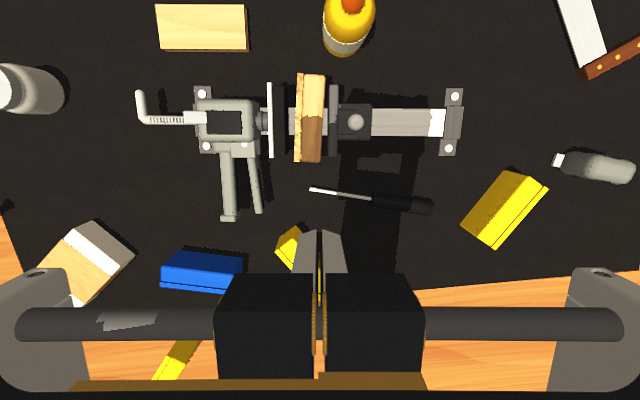

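The knob now reads z≈70 mm (76 mm before) and the stop took a guarded push without moving, so the plunger is in its hole. In the picture the stop face is at col ~333, the block at ~310 and just clear of it, and the plate at ~278. Trigger and grip are free at (255,185) and (228,190). Now the first pump, with the force ramped up to calibrate it.

```bash
python3 -W ignore - <<'E'
from h import *
env.gripper_to(.094,5)
env.movep(W(-.1,.0815,.14),RT)
print(env.movel(W(-.1,.0815,.041),RT,v=.12,guard=8),st())
for f in (4,7,10,13,16):
    env.gripper_to(.038,f); print(f,st())
    if read_state()['grip_width']<.042: break
E
```

```text
False (15.27, array([-99.1,  81.6,  41.9]), array([-0.1,  0.4, -0.4]), 0.0941)
4 (16.05, array([-100.8,   79.9,   41.1]), array([-4.9, -7.7,  4.1]), 0.0511)
7 (16.38, array([-101. ,   81.1,   41. ]), array([-5.2, -2.9,  4.8]), 0.0403)
```

A grip of 4 N gave about 8 N on the single touching finger (wrist reading), so finger force is about twice the grip setting. Snug (18 N) then needs about 17 N at the finger, a setting near 8.5. Crushing would need about 13. I'll pump at 6 N until it stalls.

```bash
python3 -W ignore - <<'E'
from h import *
for i in range(5):
    env.gripper_to(.077,6); a=st()
    env.gripper_to(.038,6); env.sleep(.1); print(i,a,st())
    if read_state()['grip_width']>.0425: break
E
```

```text
0 (17.12, array([-100. ,   81.8,   41. ]), array([ 0.8,  0. , -0.3]), 0.0768) (17.93, array([-101.2,   80.9,   40.6]), array([-4.3, -3.3,  3.3]), 0.0409)
1 (18.66, array([-99.8,  81.8,  41.2]), array([-0.1,  0.3, -0. ]), 0.0769) (19.46, array([-101.1,   80.7,   40.7]), array([-4.4, -5.1,  2.7]), 0.0411)
2 (20.18, array([-99.9,  81.8,  41.1]), array([ 0. ,  0.1, -0.1]), 0.077) (20.98, array([-101.2,   80.7,   40.7]), array([-5.1, -5.3,  3.3]), 0.0411)
3 (21.71, array([-99.8,  81.8,  41.2]), array([-0.8, -0. , -1.2]), 0.077) (22.56, array([-101.2,   80.4,   40.7]), array([-6.4, -5.5,  4.9]), 0.0418)
4 (23.27, array([-99.8,  81.8,  41.2]), array([ 0.3, -0. , -0. ]), 0.0768) (24.09, array([-101.1,   79.1,   40.8]), array([ -5.1, -12.2,   5.3]), 0.0466)
```

```bash
python3 -W ignore - <<'E'
from h import *
for f in (7.3,8.5):
    env.gripper_to(.036,f); env.sleep(.3); print(f,st())
p,d,m,T,o=look('w3.png',['pad_front','stop_face','trigger_grip','grip_back'])
for k,v in o.items(): print(k,(loc(v)*1000).round(1))
E
```

```text
7.3 (24.62, array([-101.2,   79.2,   40.7]), array([ -6.7, -10.5,   5.3]), 0.0439)
8.5 (25.14, array([-101.2,   79.4,   40.7]), array([-6.4, -9.6,  4.9]), 0.0439)
pad_front [527.2  52.1] 0.97 [0.6117 0.0132 0.046 ]
pad_front [280.6 248.4] 0.39 [0.525  0.1431 0.046 ]
trigger_grip [358.6 250. ] 0.68 [0.5193 0.0997 0.046 ]
grip_back [276.9 251.7] 0.88 [0.5232 0.1454 0.046 ]
pad_front [  4.3 -19.5  46. ]
trigger_grip [-96.8  56.6  46. ]
grip_back [-97.8 102.5  46. ]
```

View pics/w3.png

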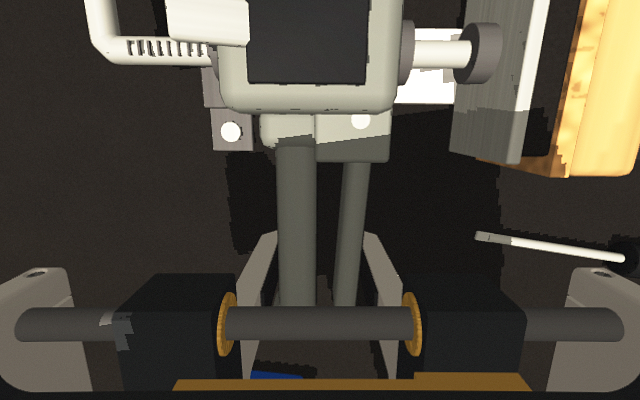

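The view shows the fingers straddling grip and trigger, with the rubber (col ~545) pressed on the cork. The grip-side finger now touches, at width 43.9 mm. It takes about 3.7 N of the squeeze, leaving about 13 N on the trigger and a clamp force near 11 N. The arm yielded about 2 mm, so I'll shift the hand +y to put more of the force on the trigger, still capped at 17 N.

```bash
python3 -W ignore - <<'E'
from h import *
for y in (.083,.0845):
    env.movel(W(-.1,y,.041),RT,v=.01); env.gripper_to(.036,8.5); env.sleep(.3); s=st(); print(y,s)
E
```

```text
0.083 (26.21, array([-101.3,   80.4,   40.7]), array([ -6.9, -12. ,   5.6]), 0.0422)
0.0845 (27.02, array([-101.4,   81.1,   40.7]), array([ -8.3, -15.4,   7.6]), 0.0408)
```

```bash
python3 -W ignore - <<'E'
from h import *
env.sleep(.5); print(st())
p,d,m,T=shot('scene'); cv2.imwrite('pics/s3.png',cv2.resize(p[160:300,220:430],None,fx=3.5,fy=3.5,interpolation=cv2.INTER_CUBIC))
p,d,m,T=shot('wrist'); K=[loc(at_d(m,T,(c,r),d[r,c])) for r in range(0,200) for c in range(400,640) if d[r,c]>0]
K=np.array(K); s=K[(K[:,2]>.068)&(K[:,2]<.082)&(K[:,1]<.03)]; print((np.percentile(s,[2,50,98],axis=0)*1000).round(1))
E
```

```text
(27.52, array([-101.4,   81.1,   40.7]), array([ -7.9, -15.8,   5.7]), 0.0406)
[[-47.9 -48.   69.6]
 [-15.4 -21.4  75.6]
 [ 15.1  -1.2  77.4]]
```

View pics/s3.png

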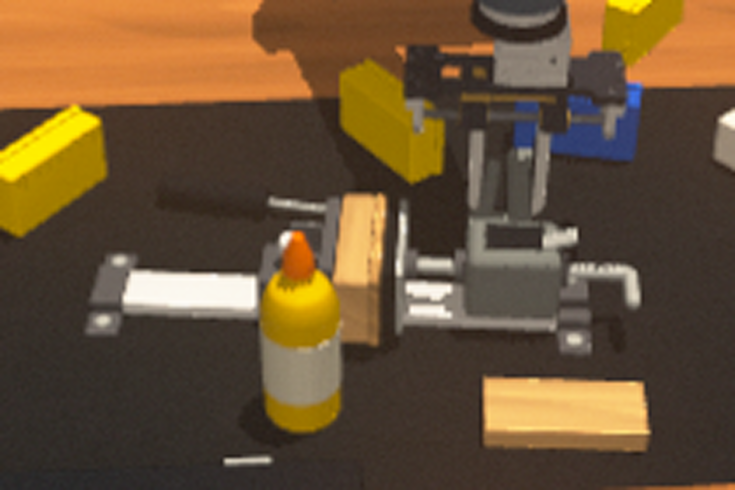

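The crop shows the block square and clamped between the stop face (crop col ~335) and the rubber facing (~390), with the bystanders untouched. The squeeze is steady, so I'm handing in.

```bash
python3 -W ignore -c "
from h import *
env.job_done(); print(st())"
```

```text
the job is handed in; nothing more can be done
the job is handed in; nothing more can be done
```

I handed the job in at about 27.5 s, with the block clamped between the stop and the plate and the gripper still squeezing the trigger.

- **Tail stop:** I pushed it about 71 mm with closed fingers until it locked. The knob read about 70 mm high (76 mm before), and a second guarded push did not move it.
- **Pumping:** I straddled trigger and grip and made five free strokes. The sixth stalled on the block, and I raised the squeeze slowly from there while shifting the hand about 3 mm to unload the fixed grip.
- **Clamping force:** At the end the trigger carried about 16.5 N, which puts the clamping force at about 17 N, give or take 3 N. This is worked out from the wrist force and the grip setting, not measured directly. The setting capped the finger force at about 17 N, below the roughly 26 N needed to crush the cork.
- **Last checks:** Wrist force and finger opening held steady for 0.5 s. The final scene picture shows the block square against the stop with the rubber on the cork, and the bystanders in view in their places.
- **Not checked:** I did not look at the knob again after clamping. The job_done call reports no verdict.
- **Disagreements:** The network's point positions differed from the depth readings by 3–5 mm on the grip, and I used depth there. After the second push the wrist reading had fallen back to about 2 N although the guard had tripped, so I relied on the knob height to confirm the lock.

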